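# Set a jar on the viewing circle and bring the lens to its click stop

### The arm

A 6-joint arm with a two-finger parallel gripper is mounted at the origin on the work surface. World frame = base frame: x ahead of the robot, y to its left, z up, the work surface at z = 0. Lengths are in m, angles in rad, forces in N, time in s.
With the tool pointing down it reaches from about 0.375 to 0.9 m from the base axis. Payload 3.1 kg.
Tool frame: the origin (TCP) lies at the very end of the fingers, on their centre line; the grasp point (between the pads) lies 19 mm behind it (manip.hold_point_z is the distance from the TCP to the grasp point, in m); y points along the fingers, z is the direction in which the jaws open and shut, and the axes are right-handed (so a half turn about y gives the same grasp; the last joint's range is limited). The gripper opens to 85 mm and grips with 20 to 120 N. Pads are 22 mm wide; open, the fingers measure 114 mm over their backs; the gripper's body (76 mm by 85 mm) begins 54 mm behind the grasp point. The pads swing forward as they close: fully open they stand 13 mm farther back than shut.
Start: joints at [1.046, 0.527, 1.433, -0, 1.181, -0.178], TCP at [0.212, 0.588, 0.204] pointing down, gripper open.
Joint ranges: [-3.08, 3.08], [-0.75, 2.2], [0.22, 2.44], [-1.43, 4.57], [0, 2.65], [-2.85, 2.85]. Speed limits (rad/s): [2.79, 2.79, 3.14, 3.14, 3.14, 3.14].

### API

Orientations are given as a unit quaternion [x, y, z, w].
In Python, from station import manip, eyes, workorder gives the robot as it stands. The module is installed in compiled form; this text tells all that it offers.
- The arm moves only by the shell command python3 -m jog 'ROWS' [OPENING] [FORCE]. ROWS is JSON, a list of rows, each a list of 2 entries, a list of its own where there are three numbers: the shift along the tool's x, y, z in cm, then the turn about the tool's y in rad. A call has 1 to 20 rows; each row is the pose to reach, as a shift and turn from the pose commanded when the call began, along the tool's axes at that moment; what a row does not reach only later rows make up. A row lasts 1/12 s, in which the tool goes at most 41.7 mm and 7.16 degrees, less where a joint would pass 70% of its speed; a pose out of reach is approached as far as the arm can. A call with a gripper value outside its range is refused whole. OPENING is the finger opening in cm, from 0 to 8.54, set as the call begins (- or left out, the last holds). The fingers move at their own pace and stop on an object; FORCE is the grip in N (left out, the last holds). Time passes only in rows, so rows that repeat a pose let the fingers close. It gives the time, the measured TCP pose, the force and the opening at its end, in the units of the state.
- manip.sense(): the state, without advancing time (a new reading comes with each control period).
- eyes.snapshot(name): name is "scene" or "top" or "wrist"; returns a dict with "frame" (480x640x3 uint8, red, green, blue), "vfov" (degrees; the focal length in pixels is half the picture's height over the tangent of half this angle, whatever the lens; pixels are square), "cx", "cy" (the principal point, pixels), "rvec" (rotation vector, rad) and "tvec" (3), from world to camera coordinates, as OpenCV has them. Camera axes: x right, y down, z forward; pixel columns grow to the right and rows downward; lengths in m; the calibration is good to about 2 mm. A picture is of the moment at which its call begins. There is no depth.
- workorder.sign_off(): hands the job in, once; it reports no verdict.
The state is a dict: "t": time; "q": joint angles; "qd": joint speeds; "tau": joint torques, N m; "tcp_pos": TCP position; "tool_rot": TCP orientation; "force": force on the tool from outside, world axes, zero at the start; "ft_torque": the same for the moment, N m; "finger_gap": opening from 0.0 (shut) to 1.0 (fully open).
Only numpy, scipy, OpenCV 4.12 (cv2) and the standard library are available. Lean on these libraries where they do the work, as an engineer would, in place of code of your own. Each camera call takes 0.05 s, during which the arm holds its last target. There are 200 camera calls.

### The job

Slide the squat amber jar across the counter, upright and without lifting it, until it stands centred on the circle of the viewing bench. Then take the lens slide by its black tab and move it along its rail towards the jar until you feel the ball click into its notch, and finish holding the tab there, still gripped and at rest in the notch. Leave all the other things on the counter where they are.

Things in the scene. Friction and masses are not known exactly. Their poses are not given: they have to be found in the camera images.
- jar_center (a point): The squat amber jar with a screw cap, the widest low jar: diameter 60, height 70 mm, about 0.25 kg, loose, upright on the counter. This point is its centre, 35 mm above the counter.
- bench: The viewing bench, fixed; yaw differs each time. Origin: the centre of its viewing circle, an 84 mm grey ring printed flat on the counter; z up. In its frame an upright viewing board, 110 wide (x), 75 mm high, stands at y = +115 to +148 mm (with its foot); the rail lies on the -y side. The circle's -x side, towards the robot, is open.
- rail_mid (a point): Middle of the rail's top, 28 mm above the counter, at y = -212 mm in the bench's frame. The aluminium rail runs along the bench's y, 255 mm long, 28 mm wide, with 75 mm wide feet and stop blocks (to 39 mm high) at its ends and a thin steel strip (top 34 mm high) on it. The lens slide rides on it.
- slide: The lens slide: block, tab and lens in one. Origin under the tab, 36 mm above the counter; axes as the bench's. It travels along the bench's y from y = -280 mm (far end) to -120 mm (end stop nearest the circle) and starts at -280 to -255. Its ball detent has one notch, somewhere between y = -220 and -150 mm, set anew each time and not given: it must be felt.
- tab_grip (a point): Where to grip the lens slide: in the upper half of its upright black tab, 86 mm above the counter. The tab is 16 mm thick (bench x), 30 mm long (bench y), top at 105 mm, and stands on a 50 x 50 mm block whose top is 58 mm high. The lens, an upright round frame 72 mm across reaching 110 mm high, stands 60 mm from the tab on its +y side.
- ball (a joint): How far the slide's spring ball is pushed in, in m: 0.003 on the plain strip, 0 in the middle of the notch, about 0.8 mm per mm off the middle. The notch is 12 mm wide. Moving +y, the plain drag (2 to 5 N in all) first falls away or turns to a light pull as the ball drops in; then the slide is held back and takes 12 to 18 N to force out.
- tall_bottle: another amber bottle, taller than the jar (diameter 60, height 150 mm): a bystander that may stand where the jar could have stood. Origin: centre of its foot.
- pill_bottle: white plastic bottle, diameter 56, height 100 mm: a bystander. Origin: centre of its foot.
- vial: small amber jar, diameter 36, height 65 mm: a bystander. Origin: centre of its foot.
- spatula: spatula, 200 mm long, lying on the counter: a bystander. Origin: underside, about the middle.
- mortar: white ceramic bowl, rim diameter 100, height 60 mm: a bystander. Origin: centre of its foot.
- tray: grey open tray, 150 x 110 x 20 mm: a bystander. Origin: centre of its underside.
- carton: small cardboard carton, 70 x 120 x 55 mm: a bystander. Origin: centre of its underside.

How it is judged:
By the outcome, as a careful person would: the job done as asked, in the order asked, and still so for the second after the job is handed in, while the arm keeps its last pose, push and grip.
It also fails if it takes over 61 s, if anything falls off the work surface, if the arm or the gripper's body presses on something with over 40 N, if the wrist force passes 120 N, or if a joint passes its speed limit or range.

## Working session

There is one attempt and no reset: what is moved stays moved. The work goes in short steps, Python scripts to look and compute and a shell command to move; the robot and the scene stay as the last step left them, time stands still between calls to the robot, and variables do not carry over. Pictures are saved under pics/ and viewed, about 8 in all and at most 12, crops included, and the job is handed in when it is done.

```bash
mkdir -p pics; cat > h.py <<'E'
import numpy as np, cv2
from station import manip, eyes, workorder
from scipy.spatial.transform import Rotation as R
def snap(n,fn):
    s=eyes.snapshot(n); cv2.imwrite(f'pics/{fn}.png',s['frame'][:,:,::-1])
    c={k:(np.array(s[k]).tolist()) for k in s if k!='frame'}
    import json; json.dump(c,open(f'pics/{fn}.json','w')); return s
def load(fn):
    import json; return json.load(open(f'pics/{fn}.json'))
def K(c):
    f=240/np.tan(np.radians(c['vfov'])/2); return np.array([[f,0,c['cx']],[0,f,c['cy']],[0,0,1]])
def ray(c,u,v,z):
    Rm=cv2.Rodrigues(np.array(c['rvec'],float))[0]; t=np.array(c['tvec'],float).ravel()
    d=Rm.T@np.linalg.inv(K(c))@np.array([u,v,1.]); o=-Rm.T@t
    return o+d*(z-o[2])/d[2]
def proj(c,P):
    return cv2.projectPoints(np.array(P,float).reshape(-1,1,3),np.array(c['rvec'],float),np.array(c['tvec'],float),K(c),None)[0].reshape(-1,2)
def totool(dw):
    """world shift -> tool cm"""
    s=manip.sense(); return R.from_quat(s['tool_rot']).inv().apply(dw)*100
E
python3 - <<'E'
from h import *
for n in ['scene','top']:
    s=snap(n,n+'0'); print({k:s[k] for k in s if k!='frame'})
s=manip.sense();print(s, R.from_quat(s['tool_rot']).as_matrix().round(3), manip.hold_point_z)
E
```

```text
{'vfov': 51.25713415792845, 'cx': 327.1266223352441, 'cy': 243.73785138309637, 'rvec': array([ 0.94446639,  2.60995252, -0.88954002]), 'tvec': array([ 0.45481953, -0.23633366,  1.3918914 ])}
{'vfov': 54.87483741469375, 'cx': 317.04164594189194, 'cy': 247.85513918807357, 'rvec': array([ 2.1887535 , -2.16952118,  0.11033003]), 'tvec': array([-0.00825442,  0.58724872,  1.05577815])}
{'t': 0.1, 'q': array([ 1.04552612e+00,  5.28400979e-01,  1.43378389e+00,  4.15380590e-05,
        1.18138472e+00, -1.78492356e-01]), 'qd': array([-0.0012103 , -0.00248948, -0.00170615, -0.0005979 ,  0.00050257,
        0.00074702]), 'tau': array([-3.28943861e-05, -4.43304169e+01, -1.78586054e+01, -2.10182689e-04,
        3.85441774e-03,  2.59466117e-05]), 'tcp_pos': array([0.21202018, 0.58720057, 0.20351136]), 'tool_rot': array([ 0.69715439, -0.12225018,  0.12174288, -0.6958515 ]), 'force': array([0.19597108, 0.59264893, 0.05570725]), 'ft_torque': array([-0.00746081, -0.05369176,  0.02585648]), 'finger_gap': 1.0013494787749597} [[ 0.94  -0.001  0.34 ]
 [-0.34  -0.002  0.94 ]
 [-0.    -1.    -0.002]] 0.0187
```

View pics/top0.png

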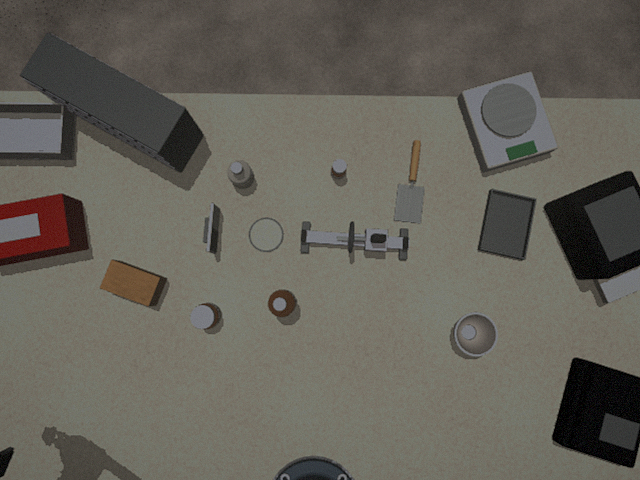

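View pics/scene0.png

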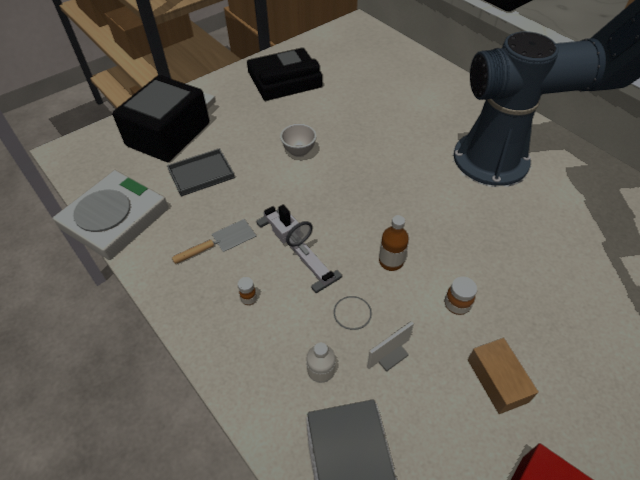

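The top view shows the jar's white cap at about (203,317), the tall bottle at (282,303), the ring at (266,235), the board at (212,229), the rail spanning about (305–404, 236–244) and the tab near (378,238). Next I'll enlarge these areas.

```bash
python3 - <<'E'
import cv2
a=cv2.imread('pics/top0.png')[190:340,180:420]; a=cv2.convertScaleAbs(a,alpha=1.5)
cv2.imwrite('pics/c1.png',cv2.resize(a,(800,500),interpolation=cv2.INTER_CUBIC))
a=cv2.imread('pics/scene0.png')[200:380,250:500]; a=cv2.convertScaleAbs(a,alpha=1.3)
cv2.imwrite('pics/c2.png',cv2.resize(a,(800,576),interpolation=cv2.INTER_CUBIC))
E
```

```text
(no output)
```

View pics/c1.png

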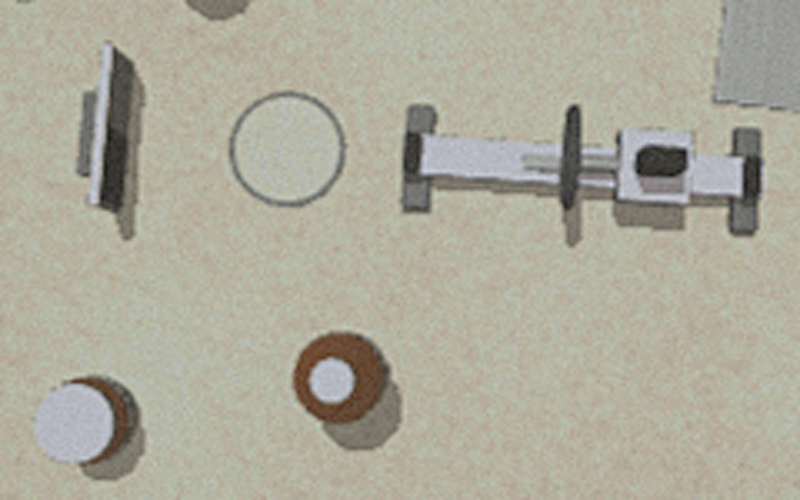

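View pics/c2.png

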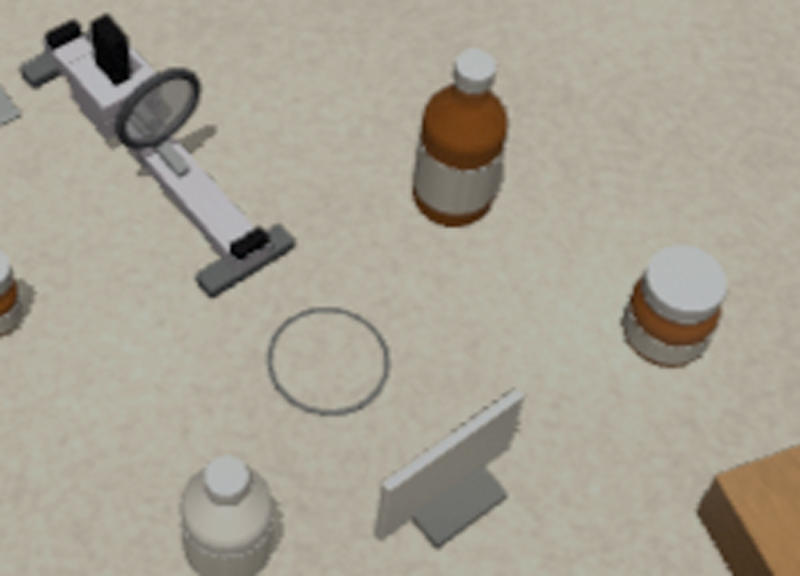

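```bash
python3 - <<'E'
from h import *
T=load('top0');S=load('scene0')
t=lambda x,y,z:ray(T,180+(x+.5)/3.3333-.5,190+(y+.5)/3.3333-.5,z)
s=lambda x,y,z:ray(S,250+(x+.5)/3.2-.5,200+(y+.5)/3.2-.5,z)
p=lambda n,*a:print(n,*[x[:2].round(4) for x in a])
p('ring',t(288,149,0),s(329,360,0))
p('cap',t(75,423,.07),s(684,281,.07))
p('tallcap',t(332,380,.15),s(475,68,.15))
f1,f2=t(419,158,.012),t(745,181,.012)
p('feet',f1,f2); d=f1-f2; print('yaw from feet', np.arctan2(-d[0],d[1]))
r1,r2=t(424,155.5,.028),t(742,177,.028)   # rail top
p('rail',r1,r2); d=r1-r2; print(np.arctan2(-d[0],d[1]),np.hypot(*d[:2]))
b=[t(617,132,.058),t(692,131,.058),t(690,202,.058),t(620,200,.058)];p('block',*b,np.mean(b,0))
p('tabtop',t(639,160,.105),t(660,159,.105),t(686,160,.105))
b1,b2=t(108,45,.075),t(94,203,.075);p('board',b1,b2);d=b1-b2;print('yaw board',np.arctan2(d[1],d[0]),np.hypot(*d[:2]))
E
```

```text
ring [0.6212 0.1196] [0.6206 0.1191]
cap [0.4283 0.2503] [0.4317 0.2515]
tallcap [0.4604 0.0746] [0.4632 0.0765]
feet [0.6142 0.0248] [ 0.5999 -0.2082]
yaw from feet -0.06136274781077917
rail [0.6142 0.0211] [ 0.6011 -0.2029]
-0.058408818407087046 0.22435211839014313
block [ 0.6282 -0.1115] [ 0.6293 -0.163 ] [ 0.5804 -0.1613] [ 0.5814 -0.1135] [ 0.6048 -0.1373]
tabtop [ 0.6036 -0.1205] [ 0.6044 -0.1343] [ 0.6039 -0.1513]
board [0.6818 0.2347] [0.5746 0.2409]
yaw board -0.0580920086697078 0.10740117052651929
```

The pixel measurements agree with the given sizes: bench yaw is about -0.06, the ring is at (0.621,0.1195), the jar at (0.430,0.251), and the rail mid-point matches. I'll move above the jar and turn the jaws along bench x.

```bash
python3 -m jog '[[[32,5,-24.3],1.284],[[32,5,-24.3],1.284],[[32,5,-24.3],1.284],[[32,5,-24.3],1.284],[[32,5,-24.3],1.284],[[32,5,-24.3],1.284],[[32,5,-24.3],1.284],[[32,5,-24.3],1.284],[[32,5,-24.3],1.284],[[32,5,-24.3],1.284],[[32,5,-24.3],1.284],[[32,5,-24.3],1.284],[[32,5,-24.3],1.284],[[32,5,-24.3],1.284],[[32,5,-24.3],1.284],[[32,5,-24.3],1.284],[[32,5,-24.3],1.284]]' 8.5 20
python3 - <<'E'
from h import *
snap('wrist','w1'); c=load('w1'); s=manip.sense(); print(R.from_quat(s['tool_rot']).as_matrix().round(3))
print(totool(np.array([.4300,.2509,.018])-s['tcp_pos']), proj(c,[[.43,.2509,.07]]))
E
```

```text
t: 1.52
tcp_pos: [0.4303, 0.2512, 0.1545]
tool_rot: [0.485, -0.514, 0.514, -0.485]
force: [-0.4, 0.2, -0.5]
finger_gap: 0.998
[[-0.058  0.     0.998]
 [-0.998  0.    -0.058]
 [-0.    -1.     0.   ]]
[ 0.02643899 13.65286689 -0.04021606] [[322.53770195 235.69044898]]
```

View pics/w1.png

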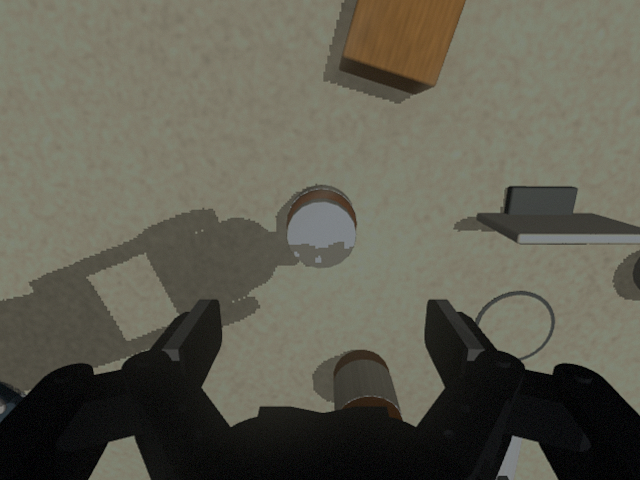

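The wrist picture shows the jar cap centred at about (321,234), against a prediction of (322.5,235.7), so the jar position is confirmed. I'll descend and grip.

```bash
python3 -m jog '[[[0,3,0],0],[[0,6,0],0],[[0,9,0],0],[[0,11,0],0],[[0,12.5,0],0],[[0,13.4,0],0],[[0,13.4,0],0],[[0,13.4,0],0]]' 8.5 20; python3 -m jog '[[[0,0,0],0],[[0,0,0],0],[[0,0,0],0],[[0,0,0],0],[[0,0,0],0],[[0,0,0],0],[[0,0,0],0],[[0,0,0],0],[[0,0,0],0],[[0,0,0],0],[[0,0,0],0],[[0,0,0],0]]' 5 25
python3 - <<'E'
from h import *
s=manip.sense(); print(totool(np.array([.6209,.1194,.0])-s['tcp_pos']),s['force'],s['tcp_pos'])
E
```

```text
t: 2.23
tcp_pos: [0.4308, 0.2507, 0.0204]
tool_rot: [-0.485, 0.515, -0.515, 0.485]
force: [0.0, -0.3, 0.3]
finger_gap: 0.993
t: 3.23
tcp_pos: [0.431, 0.2507, 0.0216]
tool_rot: [0.484, -0.515, 0.515, -0.485]
force: [-2.2, -0.3, 5.6]
finger_gap: 0.613
[11.970648    2.18112215 19.73407114] [-2.20023872 -0.34304803  5.57743424] [0.43104988 0.25069749 0.0216016 ]
```

```bash
python3 -m jog '[[[0.3,0,0.5],0],[[0.9,0,1.5],0],[[1.8,0,3],0],[[2.7,0,4.5],0],[[3.6,0,6],0],[[4.5,0,7.5],0],[[5.4,0,9],0],[[6.3,0,10.5],0],[[7.2,0,12],0],[[8.1,0,13.5],0],[[9,0,15],0],[[9.9,0,16.5],0],[[10.8,0,17.8],0],[[11.4,0,18.8],0],[[11.8,0,19.4],0],[[12,0,19.7],0],[[12,0,19.7],0],[[12,0,19.7],0]]'
python3 - <<'E'
from h import *
s=manip.sense(); print(totool(np.array([.6209,.1194,.0])-s['tcp_pos']),s['force'],s['tcp_pos'])
snap('top','top2');snap('scene','sc2')
a=cv2.imread('pics/top2.png')[180:300,190:350]; b=cv2.imread('pics/sc2.png')[220:390,280:507]
im=np.hstack([cv2.resize(a,(400,300),interpolation=cv2.INTER_CUBIC),cv2.resize(b,(400,300),interpolation=cv2.INTER_CUBIC)])
cv2.imwrite('pics/m2.png',cv2.convertScaleAbs(im,alpha=1.5))
E
```

```text
t: 4.73
tcp_pos: [0.618, 0.1207, 0.0224]
tool_rot: [-0.485, 0.517, -0.513, 0.484]
force: [-5.3, 4.7, 11.7]
finger_gap: 0.612
[0.12108892 2.23901433 0.30873897] [-5.27788676  4.68028338 11.70890415] [0.61798009 0.12073183 0.02240574]
```

View pics/m2.png

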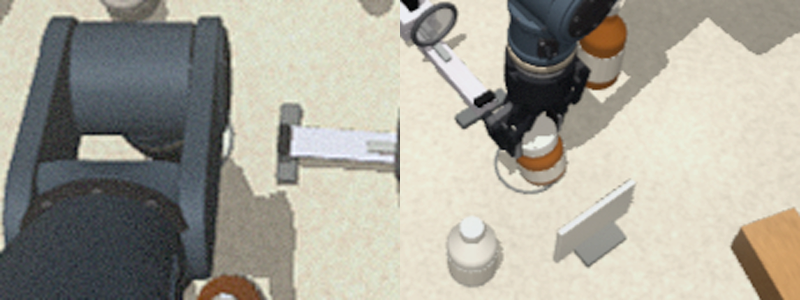

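The jar came along, but it may sit a little off the ring (ring around (529,168) in this crop, jar foot around (543,170)). I'll release, rise and look.

```bash
python3 -m jog '[[[0,0,0],0],[[0,0,0],0],[[0,0,0],0],[[0,0,0],0],[[0,0,0],0],[[0,0,0],0],[[0,0,0],0]]' 8.5 25; python3 -m jog '[[[0,-1,0],0],[[0,-3,0],0],[[0,-6,0],0],[[0,-9,0],0],[[0,-12,0],0],[[0,-14,0],0],[[0,-14,0],0],[[0,-14,0],0]]'
python3 - <<'E'
from h import *
snap('wrist','w3');snap('scene','sc3');c=load('w3');d=load('sc3')
a=cv2.imread('pics/w3.png')
th=np.linspace(0,2*np.pi,60)
def circ(r,z):return np.c_[.6209+r*np.cos(th),.1194+r*np.sin(th),0*th+z]
b=cv2.imread('pics/sc3.png')
A=a[140:380,180:460];B=b[240:360,280:420]
cv2.imwrite('pics/m3.png',np.hstack([cv2.resize(A,(400,343),interpolation=3),cv2.resize(B,(400,343),interpolation=3)]))
print('cap pred',proj(c,[[.6209,.1194,.07]]),proj(d,[[.6209,.1194,.07],[.6209,.1194,0]]), manip.sense()['tcp_pos'])
E
```

```text
t: 5.42
tcp_pos: [0.6203, 0.1187, 0.0202]
tool_rot: [-0.485, 0.515, -0.515, 0.485]
force: [-0.0, -0.2, 0.7]
finger_gap: 0.996
t: 6.08
tcp_pos: [0.6212, 0.1189, 0.1626]
tool_rot: [0.484, -0.514, 0.516, -0.486]
force: [-0.1, -0.3, -0.6]
finger_gap: 0.995
cap pred [[322.01072135 231.77967437]] [[354.01466846 295.26605964]
 [352.44945851 312.33087689]] [0.61919445 0.11884413 0.1597562 ]
```

View pics/m3.png

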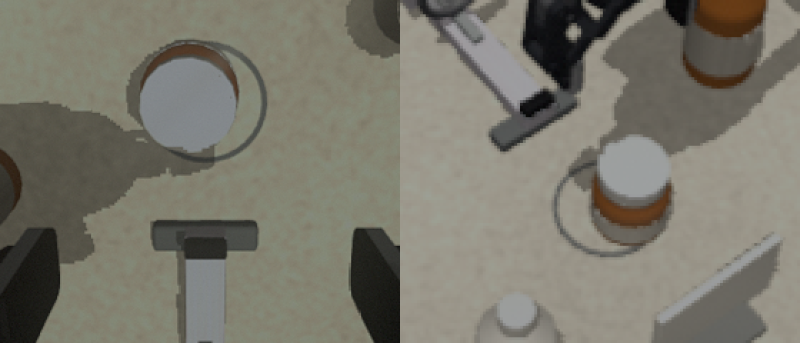

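```bash
python3 - <<'E'
from h import *
c=load('w3');d=load('sc3')
w=lambda x,y,z:ray(c,180+(x+.5)/1.4286-.5,140+(y+.5)/1.4286-.5,z)
s=lambda x,y,z:ray(d,280+(x-400+.5)/2.857-.5,240+(y+.5)/2.857-.5,z)
print(w(188,105,.07),s(634,166,.07))
print('ring',w(207,100,0),'L/R edges',w(266,100,0)) 
j=(w(188,105,.07)+s(634,166,.07))/2; j[2]=0;print(j, totool(j-manip.sense()['tcp_pos']))
E
```

```text
[0.61374206 0.13448152 0.07      ] [0.61294391 0.13388247 0.07      ]
ring [0.62383556 0.12152986 0.        ] L/R edges [0.6636439  0.11908689 0.        ]
[0.61334299 0.13418199 0.        ] [-1.49842915 15.97663992 -0.64577504]
```

The jar slipped about 15 mm in y, because pressing down increased the drag. I'll regrip with the jaws along the remaining displacement so that it cannot slip.

```bash
python3 -m jog '[[[-1.5,0,-0.6],1.03],[[-1.5,0,-0.6],1.03],[[-1.5,0,-0.6],1.03],[[-1.5,0,-0.6],1.03],[[-1.5,0,-0.6],1.03],[[-1.5,0,-0.6],1.03],[[-1.5,0,-0.6],1.03],[[-1.5,0,-0.6],1.03],[[-1.5,0,-0.6],1.03],[[-1.5,0,-0.6],1.03],[[-1.5,3,-0.6],1.03],[[-1.5,6,-0.6],1.03],[[-1.5,9,-0.6],1.03],[[-1.5,11,-0.6],1.03],[[-1.5,12.5,-0.6],1.03],[[-1.5,13.5,-0.6],1.03],[[-1.5,13.5,-0.6],1.03],[[-1.5,13.5,-0.6],1.03]]'
python3 -m jog '[[[0,0,0],0],[[0,0,0],0],[[0,0,0],0],[[0,0,0],0],[[0,0,0],0],[[0,0,0],0],[[0,0,0],0],[[0,0,0],0],[[0,0,0],0],[[0,0,0],0]]' 5 30
python3 - <<'E'
from h import *
s=manip.sense(); print(R.from_quat(s['tool_rot']).as_matrix().round(3));print(totool(np.array([.6209,.1194,.0])-s['tcp_pos']),s['force'],s['tcp_pos'],s['q'])
E
```

```text
t: 7.68
tcp_pos: [0.6146, 0.1342, 0.0246]
tool_rot: [-0.169, 0.687, -0.687, 0.168]
force: [1.0, 0.2, 0.3]
finger_gap: 0.996
t: 8.52
tcp_pos: [0.6161, 0.1344, 0.027]
tool_rot: [0.167, -0.687, 0.687, -0.169]
force: [-0.8, 0.4, 6.1]
finger_gap: 0.606
[[-0.887  0.003  0.463]
 [-0.463  0.    -0.887]
 [-0.002 -1.     0.001]]
[0.27588846 2.69781981 1.54706047] [-0.84753393  0.3694018   6.06564162] [0.61611728 0.13438794 0.02696779] [3.77899006e-02 7.64473429e-01 1.54464245e+00 6.08364115e-05
 8.29821198e-01 1.12759160e+00]
```

```bash
python3 -m jog '[[[0,0,0.2],0],[[0.1,0,0.5],0],[[0.1,0,0.8],0],[[0.2,0,1.1],0],[[0.2,0,1.4],0],[[0.2,0,1.6],0],[[0.2,0,1.6],0],[[0.2,0,1.6],0],[[0.2,0,1.6],0]]'
python3 - <<'E'
from h import *
s=manip.sense(); print(totool(np.array([.6209,.1194,.0])-s['tcp_pos']),s['force'],s['tcp_pos'])
E
```

```text
t: 9.27
tcp_pos: [0.6207, 0.121, 0.027]
tool_rot: [-0.168, 0.688, -0.686, 0.169]
force: [-1.8, 4.6, 8.1]
finger_gap: 0.608
[0.05869722 2.70421021 0.1567214 ] [-1.82678123  4.61807387  8.0776825 ] [0.62067776 0.1209879  0.02704635]
```

```bash
python3 -m jog '[[[0.05,0,0.1],0],[[0.05,0,0.15],0],[[0.05,0,0.15],0],[[0.05,0,0.15],0]]'; python3 -m jog '[[[0,0,0],0],[[0,0,0],0],[[0,0,0],0],[[0,0,0],0],[[0,0,0],0],[[0,0,0],0],[[0,0,0],0]]' 8.5 30; python3 -m jog '[[[0,-1,0],0],[[0,-3,0],0],[[0,-6,0],0],[[0,-9,0],0],[[0,-12,0],0],[[0,-14,0],-0.12],[[0,-14,0],-0.24],[[0,-14,0],-0.36],[[0,-14,0],-0.48],[[0,-14,0],-0.6],[[0,-14,0],-0.72],[[0,-14,0],-0.84],[[0,-14,0],-0.96],[[0,-14,0],-1.03],[[0,-14,0],-1.03],[[0,-14,0],-1.03]]'
python3 - <<'E'
from h import *
snap('wrist','w4');snap('scene','sc4');c=load('w4');d=load('sc4')
A=cv2.imread('pics/w4.png')[140:380,180:460];B=cv2.imread('pics/sc4.png')[240:360,280:420]
cv2.imwrite('pics/m4.png',np.hstack([cv2.resize(A,(400,343),interpolation=3),cv2.resize(B,(400,343),interpolation=3)]))
print(proj(c,[[.6209,.1194,.07]]),proj(d,[[.6209,.1194,.07],[.6209,.1194,0]]), manip.sense()['tcp_pos'],R.from_quat(manip.sense()['tool_rot']).as_matrix().round(3))
E
```

```text
t: 9.6
tcp_pos: [0.6209, 0.1198, 0.0271]
tool_rot: [-0.167, 0.688, -0.686, 0.169]
force: [-1.4, 6.0, 8.0]
finger_gap: 0.609
t: 10.18
tcp_pos: [0.6209, 0.1174, 0.0252]
tool_rot: [-0.168, 0.687, -0.687, 0.168]
force: [-0.5, -0.1, -0.1]
finger_gap: 0.992
t: 11.52
tcp_pos: [0.621, 0.1176, 0.166]
tool_rot: [0.484, -0.515, 0.515, -0.484]
force: [0.2, 0.0, 0.8]
finger_gap: 0.997
[[322.53548896 228.8695322 ]] [[354.01466846 295.26605964]
 [352.44945851 312.33087689]] [0.62100354 0.11754458 0.16576549] [[-0.061  0.     0.998]
 [-0.998 -0.    -0.061]
 [ 0.    -1.     0.   ]]
```

View pics/m4.png

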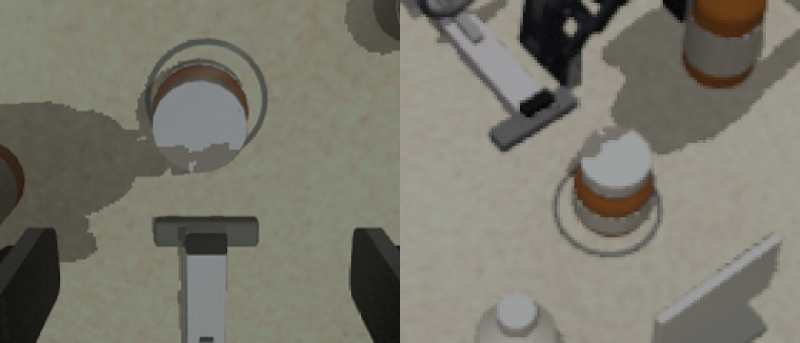

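```bash
python3 - <<'E'
from h import *
c=load('w4');d=load('sc4')
w=lambda x,y,z:ray(c,180+(x+.5)/1.4286-.5,140+(y+.5)/1.4286-.5,z)
s=lambda x,y,z:ray(d,280+(x-400+.5)/2.857-.5,240+(y+.5)/2.857-.5,z)
print('cap',w(200,126.5,.07),s(616,162,.07)); print('ring',w(207,98,0),s(608,208,0))
# measure with code: cap white blob width in wrist, ring ellipse
im=cv2.imread('pics/w4.png').astype(int)
print('foot edges scene', s(576,200,0.),s(652,200,0.))
e=manip.sense()['tcp_pos']; y=np.array([.06,.998,0]); P=np.array([.6207,.1194,0])
tab=P-.257*y; print('tab',tab, 'block says .6048 -.1373'); print(totool(np.array([.6053,-.1373,0.067])-e))
E
```

```text
cap [0.61882188 0.11991359 0.07      ] [0.62068422 0.1230736  0.07      ]
ring [0.62316219 0.12079679 0.        ] [0.62109599 0.11971566 0.        ]
foot edges scene [0.63528474 0.0988368  0.        ] [0.59051267 0.13600906 0.        ]
tab [ 0.60528  -0.137086  0.      ] block says .6048 -.1373
[ 2.55327702e+01  9.87661104e+00 -4.97602524e-03]
```

The jar now stands within about 4 mm of the ring centre. I'll move over the tab, which clears the view, and check again.

```bash
python3 -m jog '[[[25.5,0,0],0],[[25.5,0,0],0],[[25.5,0,0],0],[[25.5,0,0],0],[[25.5,0,0],0],[[25.5,0,0],0],[[25.5,0,0],0],[[25.5,0,0],0],[[25.5,0,0],0],[[25.5,0,0],0]]'
python3 - <<'E'
from h import *
snap('wrist','w5');snap('scene','sc5');snap('top','top5');e=manip.sense()['tcp_pos']
A=cv2.resize(cv2.imread('pics/top5.png')[205:265,236:296],(400,400),interpolation=3)
B=cv2.resize(cv2.imread('pics/sc5.png')[265:345,310:390],(400,400),interpolation=3)
C=cv2.resize(cv2.imread('pics/w5.png')[:,160:480],(133,200))
cv2.imwrite('pics/m5.png',cv2.convertScaleAbs(np.hstack([A,B]),alpha=1.4))
print(e,proj(load('w5'),[[.6053,-.1373,.105]]))
E
```

```text
t: 12.45
tcp_pos: [0.6054, -0.1354, 0.1653]
tool_rot: [-0.485, 0.515, -0.514, 0.485]
force: [-0.1, -0.7, -1.2]
finger_gap: 0.995
[ 0.60573181 -0.13503642  0.16542938] [[322.91690982 247.81865772]]
```

View pics/m5.png

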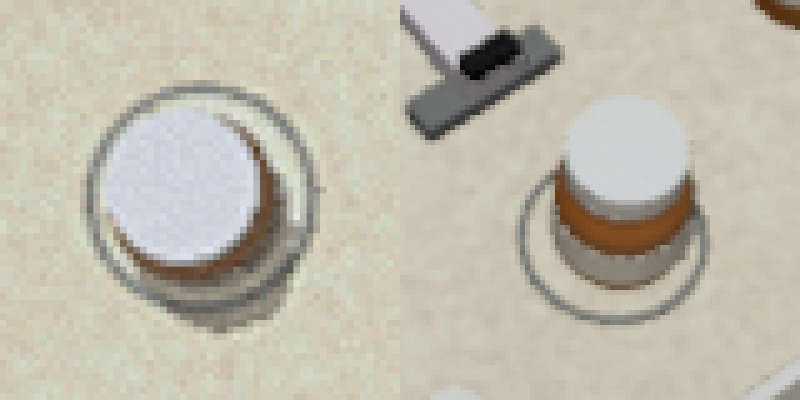

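View pics/w5.png

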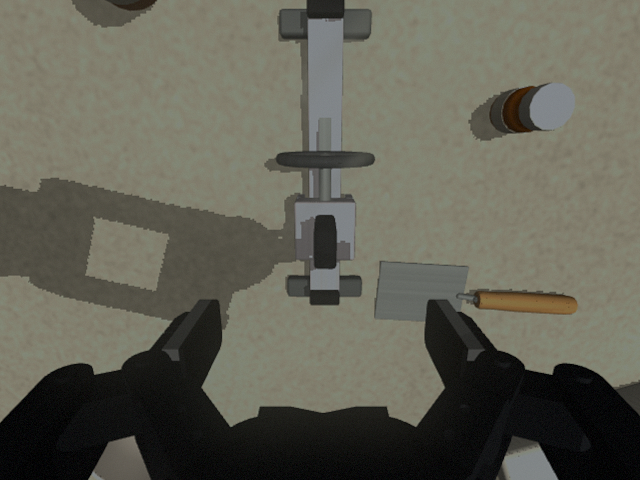

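```bash
python3 - <<'E'
from h import *
T=load('top5');S=load('sc5');W=load('w5')
t=lambda x,y,z:ray(T,236+(x+.5)/6.667-.5,205+(y+.5)/6.667-.5,z)[:2].round(4)
s=lambda x,y,z:ray(S,310+(x-400+.5)/5-.5,265+(y+.5)/5-.5,z)[:2].round(4)
print('top ring',t(202,197,0),'cap',t(182,186,.07));print('scene ring',s(613,243,0),'cap',s(627.5,152,.07))
P=np.array([.6209,.1194]);th=np.linspace(0,6.283,400)
for n,c,f,q in(('scene',S,'sc5',(310,265,5)),('top',T,'top5',(236,205,6.667))):
  for J in (P,P+[-.002,.002]):
    k=proj(c,np.c_[J[0]+.03*np.cos(th),J[1]+.03*np.sin(th),0*th]); k=(k+.5-[q[0],q[1]])*q[2]-.5
    print(n,J,'foot bbox crop px',k.min(0).round(),k.max(0).round())
for z,v in((.058,(296,200)),(.058,(355,200)),(.058,(354,259)),(.105,(325,215)),(.105,(325,262))): print(ray(W,*v,z)[:2].round(4))
print(totool(np.array([.6053,-.1373,.067])-manip.sense()['tcp_pos']))
E
```

```text
top ring [0.6218 0.12  ] cap [0.617  0.1196]
scene ring [0.6228 0.1207] cap [0.6187 0.1204]
scene [0.6209 0.1194] foot bbox crop px [145. 179.] [283. 300.]
scene [0.6189 0.1214] foot bbox crop px [152. 180.] [290. 300.]
top [0.6209 0.1194] foot bbox crop px [120. 117.] [287. 282.]
top [0.6189 0.1214] foot bbox crop px [115. 122.] [281. 288.]
[ 0.5853 -0.1114]
[ 0.6323 -0.1142]
[ 0.6298 -0.1642]
[ 0.6081 -0.1143]
[ 0.6061 -0.1478]
[ 0.23214851  9.84286143 -0.02671481]
```

All three views agree that the jar is about 4 mm short in bench x and good in y. There is time, so I'll go back and close the jaws around the true centre, which pushes the jar into place.

```bash
python3 -m jog '[[[-25.7,0,0.1],0],[[-25.7,0,0.1],0],[[-25.7,0,0.1],0],[[-25.7,0,0.1],0],[[-25.7,0,0.1],0],[[-25.7,0,0.1],0],[[-25.7,0,0.1],0],[[-25.7,0,0.1],0],[[-25.7,0,0.1],0],[[-25.7,0,0.1],0],[[-25.7,3,0.1],0],[[-25.7,6,0.1],0],[[-25.7,9,0.1],0],[[-25.7,11,0.1],0],[[-25.7,13,0.1],0],[[-25.7,14,0.1],0],[[-25.7,14,0.1],0],[[-25.7,14,0.1],0]]'
python3 -m jog '[[[0,0,0],0],[[0,0,0],0],[[0,0,0],0],[[0,0,0],0],[[0,0,0],0],[[0,0,0],0],[[0,0,0],0],[[0,0,0],0],[[0,0,0],0],[[0,0,0],0]]' 5 25
```

```text
t: 14.1
tcp_pos: [0.6223, 0.1182, 0.0254]
tool_rot: [-0.484, 0.515, -0.515, 0.484]
force: [-0.8, -0.0, 0.4]
finger_gap: 0.994
t: 14.93
tcp_pos: [0.6224, 0.1197, 0.0271]
tool_rot: [0.485, -0.514, 0.515, -0.485]
force: [-2.9, 0.5, 5.8]
finger_gap: 0.615
```

Now I'll release, rise and return over the tab.

```bash
python3 -m jog '[[[0,0,0],0],[[0,0,0],0],[[0,0,0],0],[[0,0,0],0],[[0,0,0],0],[[0,0,0],0],[[0,-2,0],0],[[0,-5,0],0],[[0,-9,0],0],[[0,-13,0],0],[[0,-14,0],0],[[0,-14,0],0]]' 8.5 25
python3 -m jog '[[[25.8,0,-0.1],0],[[25.8,0,-0.1],0],[[25.8,0,-0.1],0],[[25.8,0,-0.1],0],[[25.8,0,-0.1],0],[[25.8,0,-0.1],0],[[25.8,0,-0.1],0],[[25.8,0,-0.1],0],[[25.8,0,-0.1],0],[[25.8,0,-0.1],0]]'
python3 - <<'E'
from h import *
snap('wrist','w6');snap('scene','sc6');snap('top','top6');e=manip.sense()['tcp_pos']
A=cv2.resize(cv2.imread('pics/top6.png')[205:265,236:296],(400,400),interpolation=3)
B=cv2.resize(cv2.imread('pics/sc6.png')[265:345,310:390],(400,400),interpolation=3)
cv2.imwrite('pics/m6.png',cv2.convertScaleAbs(np.hstack([A,B]),alpha=1.4))
print(e,totool(np.array([.6055,-.1373,.067])-e),manip.sense()['force'])
E
```

```text
t: 15.93
tcp_pos: [0.6252, 0.1196, 0.17]
tool_rot: [0.482, -0.512, 0.517, -0.487]
force: [-0.6, 0.4, 0.2]
finger_gap: 0.992
t: 16.77
tcp_pos: [0.6048, -0.1361, 0.1641]
tool_rot: [-0.485, 0.516, -0.513, 0.485]
force: [-0.6, 0.2, -0.6]
finger_gap: 0.997
[ 0.6054969  -0.13590785  0.16508651] [0.14463779 9.80855785 0.01684438] [0.51430693 0.58495026 0.11587306]
```

View pics/m6.png

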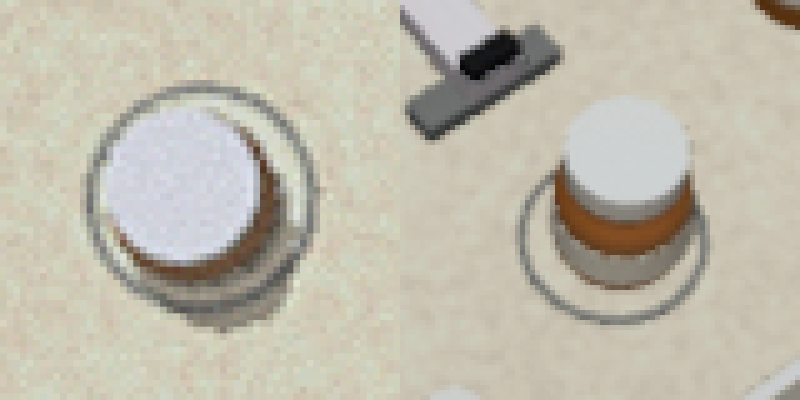

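The jar did not move between the two pictures, with the cap at (182,186) in the top crop both times, so the fingers evidently don't self-centre. I'll measure the offset with code before deciding whether to correct it.

```bash
cat > jar.py <<'E'
from h import *
from scipy.optimize import least_squares
from scipy.ndimage import map_coordinates
th=np.linspace(0,2*np.pi,180,endpoint=False)
def fit(fn,c,x0,r,z,sgn,sig=1):
    g=cv2.GaussianBlur(cv2.imread(f'pics/{fn}.png')[:,:,::-1].astype(np.float32),(0,0),.6)
    g=g[:,:,2]
    S=lambda x,y,rr:map_coordinates(g,proj(c,np.c_[x+rr*np.cos(th),y+rr*np.sin(th),0*th+z]).T[::-1],order=1)
    best=None
    for x in np.arange(-.010,.0101,.0005):
        for y in np.arange(-.010,.0101,.0005):
            X,Y=x0[0]+x,x0[1]+y
            if sgn==0: v=(S(X,Y,r-.006)+S(X,Y,r+.006)-2*S(X,Y,r-.0007)).mean()
            else: v=np.clip(S(X,Y,r-.003)-S(X,Y,r+.003),0,60).mean()
            if best is None or v>best[0]: best=(v,X,Y)
    return np.round(best,4)
if __name__=='__main__':
    import sys
    for v in sys.argv[1:]:
        for a,b in(('top0','top'),('scene0','sc')):
            c=load(a); f=b+v
            ring=fit(a,c,(.621,.1195),.042,0,0)
            caps=[fit(f,c,(.619,.120),r,.07,1) for r in(.027,.028,.029)]
            k=max(caps,key=lambda q:q[0]); print(v,b,'ring',ring,'cap',k,'off mm',(k[1:]-ring[1:])*1000)
E
python3 jar.py 5 6
```

```text
5 top ring [42.0586  0.6215  0.1205] cap [45.7844  0.617   0.12  ] off mm [-4.5 -0.5]
5 sc ring [46.4188  0.621   0.1185] cap [31.9829  0.618   0.119 ] off mm [-3.   0.5]
6 top ring [42.0586  0.6215  0.1205] cap [45.7421  0.617   0.12  ] off mm [-4.5 -0.5]
6 sc ring [46.4188  0.621   0.1185] cap [31.8737  0.6185  0.119 ] off mm [-2.5  0.5]
```

```bash
python3 -m jog '[[[-25.7,0,-0.3],0],[[-25.7,0,-0.3],0],[[-25.7,0,-0.3],0],[[-25.7,0,-0.3],0],[[-25.7,0,-0.3],0],[[-25.7,0,-0.3],0],[[-25.7,0,-0.3],0],[[-25.7,0,-0.3],0],[[-25.7,0,-0.3],0],[[-25.7,3,-0.3],0],[[-25.7,6,-0.3],0],[[-25.7,9,-0.3],0],[[-25.7,11,-0.3],0],[[-25.7,13,-0.3],0],[[-25.7,14,-0.3],0],[[-25.7,14,-0.3],0],[[-25.7,14,-0.3],0]]'
python3 -m jog '[[[0,0,0],0],[[0,0,0],0],[[0,0,0],0],[[0,0,0],0],[[0,0,0],0],[[0,0,0],0],[[0,0,0],0],[[0,0,0],0],[[0,0,0.2],0],[[0,0,0.4],0],[[0,0,0.5],0],[[0,0,0.5],0],[[0,0,0.5],0]]' 5 30
python3 -m jog '[[[0,0,0],0],[[0,0,0],0],[[0,0,0],0],[[0,0,0],0],[[0,0,0],0],[[0,0,0],0],[[0,-2,0],0],[[0,-5,0],0],[[0,-9,0],0],[[0,-13,0],0],[[0,-14,0],0],[[0,-14,0],0]]' 8.5 25
python3 -m jog '[[[25.8,0,-0.2],0],[[25.8,0,-0.2],0],[[25.8,0,-0.2],0],[[25.8,0,-0.2],0],[[25.8,0,-0.2],0],[[25.8,0,-0.2],0],[[25.8,0,-0.2],0],[[25.8,0,-0.2],0],[[25.8,0,-0.2],0],[[25.8,0,-0.2],0]]'
python3 - <<'E'
from h import *
snap('scene','sc7');snap('top','top7');snap('wrist','w7');e=manip.sense()['tcp_pos']
print(e,totool(np.array([.6055,-.1373,.067])-e))
E
python3 jar.py 7
```

```text
t: 18.33
tcp_pos: [0.6183, 0.1175, 0.0254]
tool_rot: [-0.485, 0.515, -0.515, 0.484]
force: [0.5, -0.5, 0.6]
finger_gap: 0.998
t: 19.42
tcp_pos: [0.6196, 0.1187, 0.0273]
tool_rot: [-0.487, 0.516, -0.513, 0.483]
force: [-7.4, -0.8, 12.9]
finger_gap: 0.608
t: 20.42
tcp_pos: [0.6262, 0.1185, 0.1699]
tool_rot: [0.482, -0.512, 0.517, -0.487]
force: [-0.4, 0.8, -0.1]
finger_gap: 0.997
t: 21.25
tcp_pos: [0.6047, -0.1371, 0.1641]
tool_rot: [-0.485, 0.516, -0.513, 0.485]
force: [0.8, 0.4, 0.2]
finger_gap: 0.993
[ 0.60545454 -0.13692391  0.165063  ] [0.04289979 9.80626718 0.01548114]
7 top ring [42.0586  0.6215  0.1205] cap [46.019   0.6175  0.12  ] off mm [-4.  -0.5]
7 sc ring [46.4188  0.621   0.1185] cap [31.9562  0.6185  0.1195] off mm [-2.5  1. ]
```

The grip presses the jar down and pins it. I'll nudge it with one open finger instead, with no grip, moving it about 3.5 mm in +x.

```bash
python3 -m jog '[[[-25.7,0,0.4],0],[[-25.7,0,0.4],0],[[-25.7,0,0.4],0],[[-25.7,0,0.4],0],[[-25.7,0,0.4],0],[[-25.7,0,0.4],0],[[-25.7,0,0.4],0],[[-25.7,0,0.4],0],[[-25.7,0,0.4],0],[[-25.7,3,0.4],0],[[-25.7,6,0.4],0],[[-25.7,9,0.4],0],[[-25.7,11,0.4],0],[[-25.7,13,0.4],0],[[-25.7,14,0.4],0],[[-25.7,14,0.4],0],[[-25.7,14,0.4],0]]' 8.54 25
python3 -m jog '[[[0,0,0.2],0],[[0,0,0.4],0],[[0,0,0.5],0],[[0,0,0.6],0],[[0,0,0.7],0],[[0,0,0.7],0],[[0,0,0.7],0]]'
python3 -m jog '[[[0,0,0.1],0],[[0,0,0.15],0],[[0,0,0.2],0],[[0,0,0.2],0],[[0,0,0.2],0]]'
```

```text
t: 22.82
tcp_pos: [0.6251, 0.1161, 0.0254]
tool_rot: [-0.485, 0.515, -0.515, 0.484]
force: [0.2, -0.1, 0.6]
finger_gap: 1.0
t: 23.4
tcp_pos: [0.632, 0.117, 0.0256]
tool_rot: [0.485, -0.515, 0.515, -0.485]
force: [0.4, 0.3, 0.5]
finger_gap: 0.998
t: 23.82
tcp_pos: [0.634, 0.1167, 0.0254]
tool_rot: [-0.485, 0.515, -0.515, 0.485]
force: [-0.1, 0.5, 1.0]
finger_gap: 1.0
```

```bash
python3 -m jog '[[[0,0,-0.5],0],[[0,0,-1],0],[[0,-3,-1],0],[[0,-6,-1],0],[[0,-10,-1],0],[[0,-14,-1],0],[[0,-14,-1],0]]'
python3 - <<'E'
from jar import *
snap('scene','sc8');snap('wrist','w8')
print(fit('sc8',load('scene0'),(.619,.120),.028,.07,1),fit('sc7',load('scene0'),(.619,.120),.028,.07,1))
for f in('w4','w8'): print(f,fit(f,load(f),(.619,.12),.028,.07,1),fit(f,load(f),(.622,.1195),.042,0,0))
E
```

```text
t: 24.4
tcp_pos: [0.629, 0.1177, 0.1742]
tool_rot: [0.481, -0.511, 0.519, -0.489]
force: [0.7, 0.8, 0.2]
finger_gap: 0.998
[33.8649  0.619   0.118 ] [28.3081  0.618   0.119 ]
w4 [31.9823  0.6185  0.1195] [47.1589  0.622   0.1185]
w8 [33.2818  0.619   0.1195] [46.2823  0.6215  0.118 ]
```

The remaining offset is about 2–2.5 mm in x and about 1 mm in y, which is good enough. On to the tab.

```bash
python3 -m jog '[[[25.6,0,-0.4],0],[[25.6,0,-0.4],0],[[25.6,0,-0.4],0],[[25.6,0,-0.4],0],[[25.6,0,-0.4],0],[[25.6,0,-0.4],0],[[25.6,0,-0.4],0],[[25.6,0,-0.4],0],[[25.6,0,-0.4],0],[[25.6,0,-0.4],0]]'
python3 - <<'E'
from jar import *
snap('top','top8');print(fit('top8',load('top0'),(.619,.12),.028,.07,1))
e=manip.sense()['tcp_pos']; print(e,totool(np.array([.6057,-.137,.069])-e))
E
```

```text
t: 25.33
tcp_pos: [0.6036, -0.136, 0.1642]
tool_rot: [-0.485, 0.516, -0.513, 0.485]
force: [0.2, 1.6, -0.2]
finger_gap: 1.001
[39.7372  0.618   0.119 ]
[ 0.60396199 -0.13574127  0.16452793] [0.12749088 9.55223674 0.20108133]
```

```bash
python3 -m jog '[[[0.1,2,0.2],0],[[0.1,5,0.2],0],[[0.1,7,0.2],0],[[0.1,8.5,0.2],0],[[0.1,9.5,0.2],0],[[0.1,9.7,0.2],0],[[0.1,9.7,0.2],0],[[0.1,9.7,0.2],0]]'
python3 -m jog '[[[0,0,0],0],[[0,0,0],0],[[0,0,0],0],[[0,0,0],0],[[0,0,0],0],[[0,0,0],0],[[0,0,0],0],[[0,0,0],0],[[0,0,0],0],[[0,0,0],0],[[0,0,0],0],[[0,0,0],0],[[0,0,0],0],[[0,0,0],0],[[0,0,0],0]]' 0 60
```

```text
t: 26.05
tcp_pos: [0.6074, -0.1386, 0.0692]
tool_rot: [0.485, -0.514, 0.515, -0.485]
force: [0.5, -0.4, 0.3]
finger_gap: 1.001
t: 27.3
tcp_pos: [0.6066, -0.1392, 0.0689]
tool_rot: [0.485, -0.515, 0.515, -0.485]
force: [-1.7, 0.2, 5.6]
finger_gap: 0.163
```

The tab is gripped. I'll move to just before the notch range, watching the drag.

```bash
python3 -m jog '[[[-0.2,0,0],0],[[-0.5,0,0],0],[[-0.8,0,0],0],[[-1.1,0,0],0],[[-1.4,0,0],0],[[-1.7,0,0],0],[[-2,0,0],0]]' - 60; python3 -m jog '[[[-0.3,0,0],0],[[-0.6,0,0],0],[[-0.8,0,0],0],[[-1,0,0],0]]'; for i in 1 2; do python3 -m jog '[[[-0.1,0,0],0],[[-0.2,0,0],0]]' | grep -E 'tcp|force'; done
```

```text
t: 27.88
tcp_pos: [0.6077, -0.1218, 0.0689]
tool_rot: [0.486, -0.513, 0.516, -0.484]
force: [-3.5, -7.7, 4.2]
finger_gap: 0.165
t: 28.22
tcp_pos: [0.6084, -0.1115, 0.0689]
tool_rot: [0.486, -0.514, 0.516, -0.484]
force: [-2.1, -5.7, 4.1]
finger_gap: 0.166
tcp_pos: [0.6085, -0.1093, 0.0689]
force: [-3.4, -6.3, 5.0]
tcp_pos: [0.6086, -0.1073, 0.0689]
force: [-2.5, -5.5, 5.2]
```

```bash
for i in 1 2 3 4 5 6; do python3 -m jog '[[[-0.1,0,0],0],[[-0.2,0,0],0]]' | grep -E 'tcp|force'; done
```

```text
tcp_pos: [0.6087, -0.1054, 0.0689]
force: [-2.7, -5.8, 5.2]
tcp_pos: [0.6089, -0.1034, 0.0689]
force: [-2.6, -6.4, 5.2]
tcp_pos: [0.609, -0.1014, 0.0689]
force: [-2.8, -6.0, 4.6]
tcp_pos: [0.6091, -0.0994, 0.0689]
force: [-2.4, -4.5, 4.6]
tcp_pos: [0.6092, -0.0974, 0.0689]
force: [-2.8, -5.7, 4.5]
tcp_pos: [0.6093, -0.0954, 0.0689]
force: [-2.4, -6.5, 4.9]
```

```bash
for i in 1 2 3 4 5; do python3 -m jog '[[[-0.1,0,0],0],[[-0.2,0,0],0]]' | grep -E 'tcp|force'; done
```

```text
tcp_pos: [0.6095, -0.0934, 0.0689]
force: [-2.9, -5.8, 5.9]
tcp_pos: [0.6096, -0.0911, 0.0689]
force: [-1.4, -4.3, 5.7]
tcp_pos: [0.6098, -0.088, 0.0689]
force: [-1.4, -0.7, 4.7]
tcp_pos: [0.6099, -0.0854, 0.0689]
force: [-1.9, -1.0, 5.5]
tcp_pos: [0.61, -0.0841, 0.0689]
force: [-3.4, -4.6, 5.5]
```

The drag fell away at y ≈ -0.088, so the ball is dropping in. I'll take finer steps.

```bash
for i in 1 2; do python3 -m jog '[[[-0.05,0,0],0],[[-0.05,0,0],0]]' | grep -E 'tcp|force'; done;  python3 -m jog '[[[-0.05,0,0],0],[[-0.1,0,0],0],[[-0.1,0,0],0]]' | grep -E 't:|tcp|force'
```

```text
tcp_pos: [0.61, -0.0841, 0.0689]
force: [-1.6, -3.9, 5.9]
tcp_pos: [0.61, -0.084, 0.0689]
force: [-2.7, -5.9, 4.0]
t: 30.97
tcp_pos: [0.6101, -0.0839, 0.0689]
tool_rot: [0.486, -0.513, 0.516, -0.484]
force: [-3.2, -7.4, 4.5]
```

```bash
python3 -m jog '[[[-0.05,0,0],0],[[-0.1,0,0],0],[[-0.1,0,0],0]]' | grep -E 'tcp|force';  python3 -m jog '[[[0.05,0,0],0],[[0.1,0,0],0],[[0.15,0,0],0],[[0.2,0,0],0],[[0.25,0,0],0],[[0.25,0,0],0],[[0.25,0,0],0]]' ; python3 -m jog '[[[0,0,0],0],[[0,0,0],0],[[0,0,0],0]]'
```

```text
tcp_pos: [0.61, -0.0837, 0.0689]
force: [-3.3, -9.5, 4.7]
t: 31.8
tcp_pos: [0.61, -0.084, 0.0689]
tool_rot: [0.485, -0.514, 0.515, -0.484]
force: [-2.3, -3.4, 5.4]
finger_gap: 0.163
t: 32.05
tcp_pos: [0.61, -0.084, 0.0689]
tool_rot: [0.485, -0.514, 0.515, -0.484]
force: [-2.1, -3.6, 5.7]
finger_gap: 0.166
```

A 9.5 N push moved it only 0.2 mm, so it is held in the notch. I'll relax the push a little more and take a last look.

```bash
python3 -m jog '[[[0.05,0,0],0],[[0.1,0,0],0],[[0.1,0,0],0],[[0.1,0,0],0],[[0.1,0,0],0],[[0.1,0,0],0]]'
python3 - <<'E'
from jar import *
snap('scene','sc9');snap('top','top9')
cv2.imwrite('pics/f9.png',cv2.convertScaleAbs(np.hstack([cv2.resize(cv2.imread(f'pics/{n}.png'),(400,300),interpolation=cv2.INTER_AREA) for n in('sc9','top9')]),alpha=1.3))
print(fit('sc9',load('scene0'),(.619,.12),.028,.07,1)); s=manip.sense();print(s['qd'].round(4),s['force'])
E
```

```text
t: 32.55
tcp_pos: [0.61, -0.0841, 0.0689]
tool_rot: [0.485, -0.514, 0.515, -0.485]
force: [-0.9, -1.5, 6.2]
finger_gap: 0.164
[28.5379  0.6185  0.119 ]
[-0.001  -0.0013  0.0002  0.0001 -0.0004 -0.0002] [-2.48520416 -1.03432299  5.90625528]
```

View pics/f9.png

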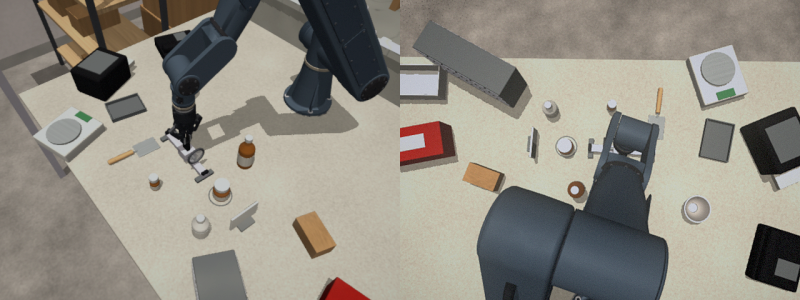

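The final picture shows the jar upright in the ring (scene half about (221,190), top half about (566,146)). The gripper is on the tab with the slide moved, and the bystanders stand where they were. I'm handing in.

```bash
python3 -c "
from station import workorder; print(workorder.sign_off())"
```

```text
the job is handed in; nothing more can be done
None
```

The job is done and handed in at about 33 s: the jar stands in the viewing circle, and the gripper is holding the lens slide's tab at rest in the notch.

- **Jar:** I slid it upright to the circle without lifting it. It slipped about 15 mm in the first grip, so I corrected it with a regrip and small nudges. The last checks disagree slightly: it sits about 2–3.5 mm off the circle's centre towards the robot and 1–1.5 mm off sideways.
- **Failed corrections:** Two of the regrips hardly moved the jar, because the closing fingers press it down. I left the last few millimetres as they were.
- **Slide:** Plain drag was about 5–6 N. It fell to about 1 N as the ball dropped in, and then a push of 9.5 N moved the slide only about 0.2 mm, so the notch is holding it. I eased the push to about 1–1.5 N, still gripping at 60 N, and the arm was at rest.
- **Other things:** By eye in the final picture, the bystanders are where they started. I did not measure them. No force reading came near the limits, but I only read forces at the end of each move.

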